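Lay the green slide carton down and push it home

TASK

Slide cartons are filed lying flat in the tray on the riser. Without picking it up, tip the carton with the green label over backwards by pushing with the fingertips from the front, so that it lies flat in its own bay, then push it along the bay until it rests flush against the stop bar at the back. Leave the carton with the yellow label standing where it is, and do not disturb the other loose things.

Things in the scene. Friction and masses are not known exactly. Their poses are not given: they have to be found in the camera images.
- tray: Fixed white riser on steel legs, board 265x300 mm, with a metal filing tray, blue rails. Origin on the worktop below the tray; x to its back, y to its left. Tray floor z=0.230, from x=-0.078 to the stop bar across the back (front face x=0.100, top z=0.254). Two bays centred on y=+0.065 and -0.065, each 90 mm wide between rails 8 mm wide, tops z=0.240, from x=-0.07. Front open.
- carton_green: White closed box 78x81x25 mm, 80-170 g, green label 52 mm wide over both large faces and one edge. On edge in either bay, 78 mm tall, label edge up, large faces to tray front and back, askew up to 0.03 rad. Origin: centre of the back face (at tray x -0.013 to 0.007). z to the front face (25 mm off), x to the label edge (39 mm off), y along the 81 mm side.
- green_front (a point): Centre of the green carton's front face, 25 mm from its origin; axes as the carton's. Pushed near its top from the front, the carton tips over its lower back edge and falls by itself past 18 degrees of lean; pushed low it slides. Lying on its back, home and square, it has the tray's axes, its origin at tray x=0.061, z=0.230, and this point at z=0.255.
- frame_post (a point): Foot, at worktop level, of the steel post (45x52 mm, taller than the arm) at the worktop's left front corner. From it a fixed beam 67 mm deep runs level over the worktop's front edge, to the right and nearer the robot, direction (-0.50, -0.87): underside z=0.674, top 0.92. Keep upper arm and elbow on the robot's side of it; fingers that lean ahead by 0.6 to 0.8 rad leave the forearm room below it.
- carton_yellow: The same carton with a yellow label, on edge in the other bay; origin and axes as for the green one. To be left alone.
- objective_can: Bystander: black round can, 36 mm across, 54 mm high, on the riser board (z=0.226) behind the stop bar; origin at the centre of its underside, z up.
- eyepiece_spare: Bystander: black stepped eyepiece, 31 mm across, 36 mm high, on the riser board (z=0.226) behind the stop bar; origin at the centre of its underside, z up.
- beaker_0: Bystander: clear glass beaker, 45 mm across, 59 mm high, on the worktop right of the riser; origin at the centre of its underside, z up.
- stain_jar: Bystander: square purple jar with a white knobbed lid, 40x40x101 mm, on the worktop right of the riser; origin at the centre of its underside, z up.
- petri_2: Bystander: round dish with amber filling, 65 mm across, 15 mm high, on the worktop right of the riser; origin at the centre of its underside, z up.

How it is judged:
At the end, for the whole second after the job is handed in: The green carton lies on its back (within 0.06 rad of level) on the tray floor in a bay (within 12 mm of the bay's centre line), its far edge within 4 mm of the stop bar, square to the tray within 0.08 rad, at rest; the yellow carton still stands within 15 mm of where it was (angle between carton_green's own z axis and vertical below 0.06 rad and x of carton_green in the frame of tray between 0.057 and 0.064 m and z of carton_green in the frame of tray below 0.234 m and angle between the x axis of carton_green and the x axis of tray, either way round below 0.08 rad and (y of carton_green in the frame of tray between -0.077 and -0.053 m or y of carton_green in the frame of tray between 0.053 and 0.077 m) and linear speed of carton_green below 0.01 m/s and angle between carton_yellow's own x axis and vertical below 0.1 rad and distance of carton_yellow from where it was at the start of the episode below 0.015 m); the robot touches nothing.
It fails at once if the green carton is lifted or carried (height (world z) of carton_green above 0.285 m or (angle between carton_green's own z axis and vertical below 0.35 rad and height (world z) of carton_green above 0.255 m)).
It fails at once if the yellow carton is pushed over or shifted (distance of carton_yellow from where it was at the start of the episode above 0.015 m or angle between carton_yellow's own x axis and vertical above 0.2 rad).
It fails at once if another loose thing is shifted or knocked over (distance of any of objective_can, eyepiece_spare, beaker_0, stain_jar, petri_2 from where it was at the start of the episode above 0.02 m or angle between any of objective_can, eyepiece_spare, beaker_0, stain_jar, petri_2's own z axis and vertical above 0.3 rad).
It also fails if it takes over 40 s, if anything falls off the work surface, if the arm or the gripper's body presses on something with over 40 N, if the wrist force passes 120 N, or if a joint passes its speed limit or range.

ROBOT

A 6-joint arm with a two-finger parallel gripper is mounted at the origin on a cart in front of the work surface, level with it; the furniture and walls round the work are solid. World frame = base frame: x ahead of the robot, y to its left, z up, the work surface at z = 0. Lengths are in m, angles in rad, forces in N, time in s.
With the tool pointing down it reaches from about 0.375 to 0.925 m from the base axis. Payload 5.7 kg.
Tool frame: the origin (TCP) lies between the finger pads; the fingertips stand 11 mm ahead of it and the grasp point (between the pads) lies 8 mm behind it; z points along the fingers, y is the direction in which the jaws open and shut (so a half turn about z gives the same grasp; the last joint's range is limited). The gripper opens to 85 mm and grips with 20 to 120 N. Pads are 22 mm wide; open, the fingers measure 114 mm over their backs; the gripper's body (76 mm by 85 mm) begins 54 mm behind the grasp point. The pads swing forward as they close: fully open they stand 13 mm farther back than shut.
Start: joints at [0.991, 0.359, 1.51, -0, 1.272, -0.115], TCP at [0.269, 0.536, 0.242] pointing down, gripper open.
Joint ranges: [-2.97, 2.97], [-1.01, 2.36], [0.21, 2.38], [-0.96, 4.11], [0.2, 2.71], [-2.98, 2.98]. Speed limits (rad/s): [2.39, 2.39, 3.14, 3.14, 3.14, 3.14].

INTERFACE

Orientations are given as a unit quaternion [w, x, y, z].
In Python, from station import env gives the robot as it stands.
- The arm moves only by the tool move_arm, never from a script. Its argument "series" is a list of rows, each an object of numbers: "x", "y", "z": the shift along the world's x, y, z normalised to -1 to 1, where 1 is 120 mm; "rx", "ry", "rz": the turn, a rotation vector about the world's x, y, z normalised to -1 to 1, where 1 is 0.08 rad; "fingers": the closure, from 0 (fully open) to 1 (shut). In form: [{"x": .., "y": .., "z": .., "rx": .., "ry": .., "rz": .., "fingers": ..}, ...]. A call has 1 to 12 rows; each row shifts and turns the commanded pose from where the row before left it; what a row does not reach is not made up. A row lasts 1/12 s, in which the tool goes at most 41.7 mm and 7.16 degrees, less where a joint would pass 70% of its speed; a pose out of reach is approached as far as the arm can. A call with a number of a shift or a turn outside -1 to 1 is refused whole. A call with a gripper value outside its range is refused whole. The fingers move at their own pace and stop on an object; "grip_force" is the grip in N (left out, the last holds). Time passes only in rows, so rows that do not move let the fingers close. It gives the time, the measured TCP pose, the force and the opening at its end, in the units of the state.
- env.get_state(): the state, without advancing time (a new reading comes with each control period).
- env.snapshot(name): name is "scene" or "top"; returns a dict with "img" (480x640x3 uint8, red, green, blue), "mtx" (3x3 intrinsics, pixels), "R" (3x3) and "t" (3): a world point X has camera coordinates R X + t. Camera axes: x right, y down, z forward; pixel columns grow to the right and rows downward; lengths in m; the calibration is good to about 2 mm. A picture is of the moment at which its call begins. There is no depth.
- env.close_job(): hands the job in, once; it reports no verdict.
The state is a dict: "t": time; "qpos": joint angles; "qvel": joint speeds; "joint_torque": joint torques, N m; "ee_pos": TCP position; "orientation": TCP orientation; "force": force on the tool from outside, world axes, zero at the start; "moment": the same for the moment, N m; "grip_width": finger opening in m.
Only numpy, scipy, OpenCV 4.12 (cv2) and the standard library are available. Lean on these libraries where they do the work, as an engineer would, in place of code of your own. Each camera call takes 0.05 s, during which the arm holds its last target.

## Working session

There is one attempt and no reset: what is moved stays moved. The work goes in short steps, Python scripts to look and compute and a tool call to move; the robot and the scene stay as the last step left them, time stands still between calls to the robot, and variables do not carry over. Pictures are saved under pics/ and viewed, and the job is handed in when it is done.

Besides the shell and the picture viewer there is one more tool, called after ">>>" in YAML: its name, and indented under it one key for each argument. move_arm: Moves the arm, as the interface text tells. Its arguments: {"type":"object","properties":{"series":{"type":"array"},"grip_force":{"type":"number"}},"required":["series"]}

```bash
mkdir -p pics; ls
python3 - <<'E'
from station import env
import cv2,json
s=env.get_state();print({k:(v if not hasattr(v,'tolist') else [round(x,4) for x in v.tolist()]) for k,v in s.items()})
for n in("scene","top"):
    p=env.snapshot(n);cv2.imwrite(f"pics/{n}0.png",p["img"][:,:,::-1])
    print(n,p["mtx"],p["R"],p["t"], -p["R"].T@p["t"])
E
```

```text
pics
{'t': 0.0, 'qpos': [0.9909, 0.3595, 1.5115, -0.0, 1.2725, -0.1151], 'qvel': [0.0003, 0.002, -0.001, 0.0004, -0.001, 0.002], 'joint_torque': [0.0013, -52.7618, -27.8624, 0.0, 0.0127, 0.0], 'ee_pos': [0.2686, 0.5358, 0.2415], 'orientation': [-0.0003, 0.2303, 0.9731, -0.0009], 'force': [-1.1574, -0.5167, -0.8063], 'moment': [-0.01, 0.0264, 0.042], 'grip_width': 0.08564735613080508}
scene [[496.72207641   0.         326.26433911]
 [  0.         496.72207641 236.03324756]
 [  0.           0.           1.        ]] [[ 0.86102195 -0.50840659 -0.01280366]
 [-0.2765696  -0.44696532 -0.85072396]
 [ 0.42679088  0.73603311 -0.52545676]] [-0.52546624  0.23849432  0.86107329] [ 0.15090002 -0.79433026  0.64862173]
top [[471.72335651   0.         323.3583083 ]
 [  0.         471.72335651 240.11249968]
 [  0.           0.           1.        ]] [[-0.20190208 -0.97930867  0.0137869 ]
 [-0.81459987  0.16009593 -0.55749112]
 [ 0.54374866 -0.12378942 -0.83006842]] [-0.0414314   0.5270725   0.75434472] [ 0.01081417 -0.03157639  0.92056717]
```

View pics/scene0.png

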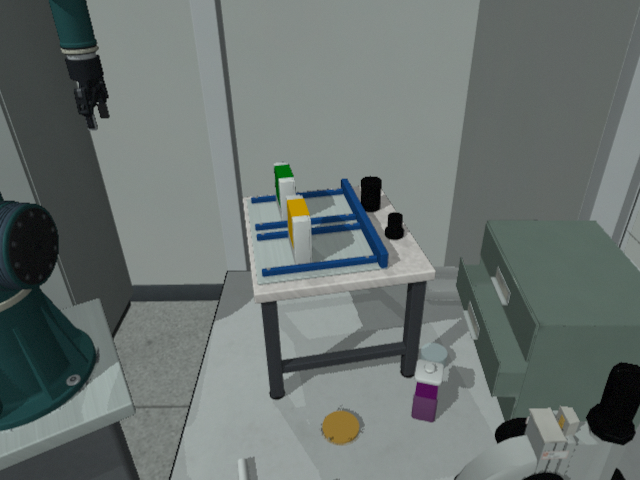

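View pics/top0.png

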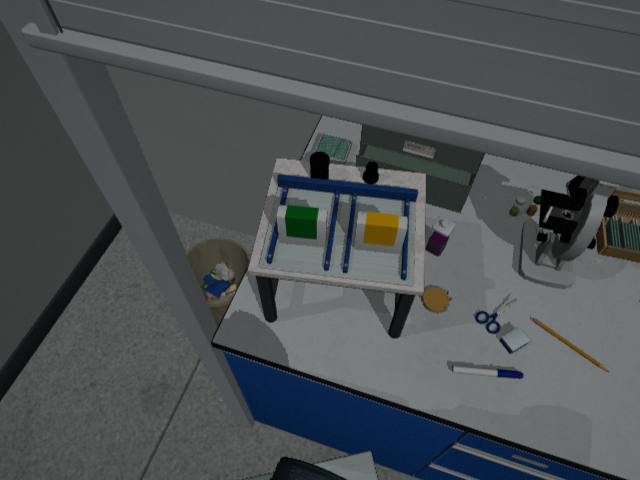

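Run:
```python
import cv2
a=cv2.imread("pics/top0.png");b=cv2.imread("pics/scene0.png")
cv2.imwrite("pics/t0c.png",cv2.resize(a[140:300,240:440],None,fx=4,fy=4,interpolation=cv2.INTER_CUBIC)[:600])
cv2.imwrite("pics/s0c.png",cv2.resize(b[150:300,235:435],None,fx=4,fy=4,interpolation=cv2.INTER_CUBIC))
cv2.imwrite("pics/t0p.png",cv2.resize(a[280:480,140:340],None,fx=3,fy=3,interpolation=cv2.INTER_CUBIC))
```

```text
(no output)
```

View pics/t0c.png

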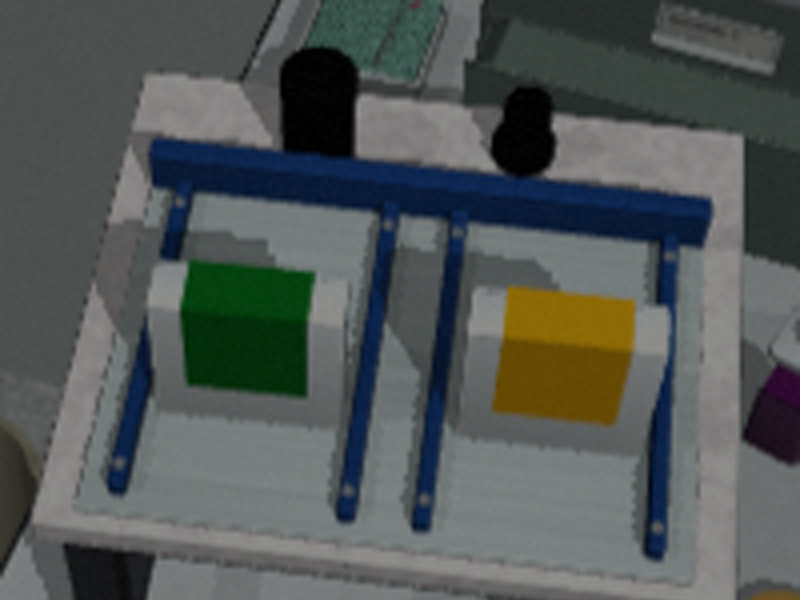

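View pics/s0c.png

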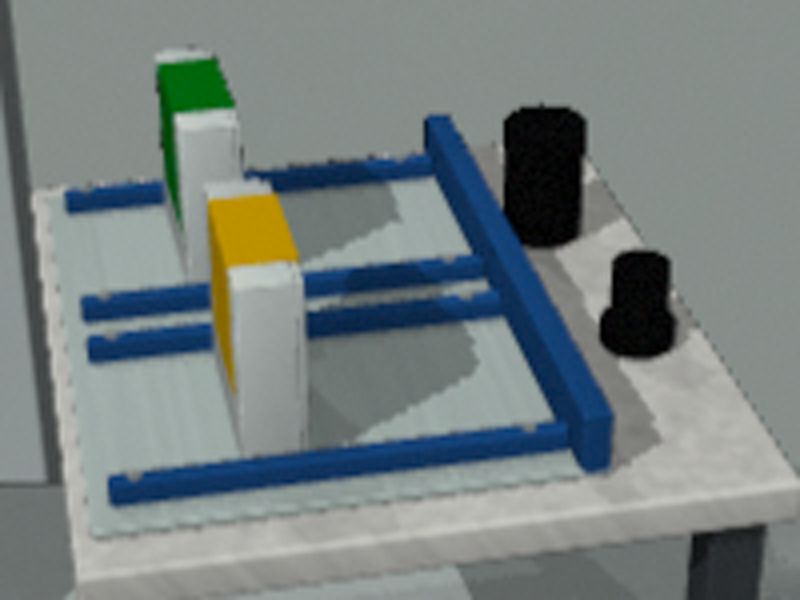

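View pics/t0p.png

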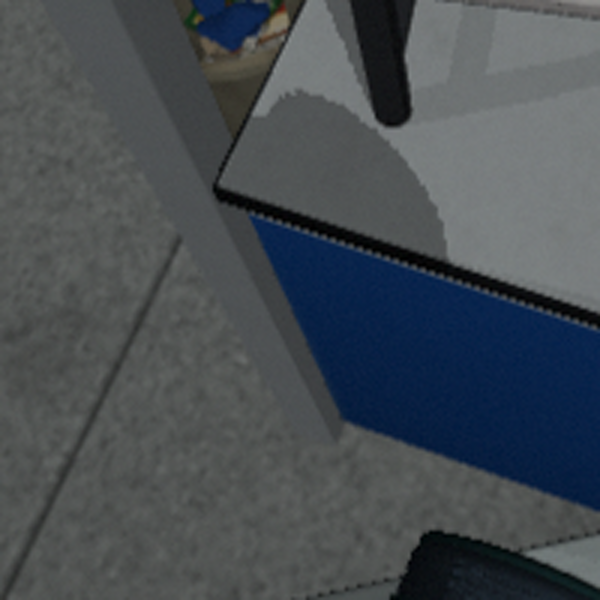

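```bash
cat > h.py <<'E'
import numpy as np, pickle
from scipy.optimize import least_squares
def P(cam,X):
    X=np.atleast_2d(X);c=X@cam["R"].T+cam["t"];p=c@cam["mtx"].T;return p[:,:2]/p[:,2:]
def ray(cam,uv,z):
    d=np.linalg.solve(cam["mtx"],[uv[0],uv[1],1.]);d=cam["R"].T@d;o=-cam["R"].T@cam["t"];return o+d*(z-o[2])/d[2]
def T2W(p,X):
    X=np.atleast_2d(X);c,s=np.cos(p[2]),np.sin(p[2]);return np.c_[p[0]+c*X[:,0]-s*X[:,1],p[1]+s*X[:,0]+c*X[:,1],X[:,2]]
def cams():
    return pickle.load(open("cams.pkl","rb"))
E
python3 - <<'E'
from station import env
import pickle
pickle.dump({n:{k:v for k,v in env.snapshot(n).items() if k!="img"} for n in("scene","top")},open("cams.pkl","wb"))
from h import *
C=cams();S,T=C["scene"],C["top"]
tc=lambda l:np.array(l)/4+[240,140]
sc=lambda l:np.array(l)/4+[235,150]
ys=[.114,.016,-.016,-.114]
X=np.array([[-.07,y,.24] for y in ys]+[[.1,y,.24] for y in ys])
tt=tc([(117,485),(346,512),(421,523),(655,548),(182,188),(391,205),(459,213),(670,238)])
ss=sc([(70,193),(85,299),(92,340),(115,478),(425,160),(485,262),(500,296),(565,428)])
f=lambda p,w=(1,1):np.r_[w[0]*(P(T,T2W(p,X))-tt).ravel(),w[1]*(P(S,T2W(p,X))-ss).ravel()]
for w in((1,1),(1,0),(0,1)):
    r=least_squares(f,[.55,.1,0],args=(w,),loss="soft_l1");print(w,r.x);
    if w==(1,1):p=r.x;print(np.round(f(p).reshape(-1,2),1).tolist())
np.save("tray.npy",p)
# carton green: params (x,y of back-face centre in tray, yaw)
def cart(q,pts): # pts local: front dir -x
    return T2W(p,T2W(q,pts))
zt=.308;H=.0405
def fit(ct,cs,q0):
    L=np.array([[0,H,zt],[0,-H,zt],[-.025,H,.23],[-.025,-H,.23],[0,H,zt],[-.025,H,zt],[-.025,-H,zt],[0,-H,zt]])
    g=lambda q:np.r_[(P(T,cart(q,L[:4]))-tc(ct)).ravel(),(P(S,cart(q,L[4:]))-sc(cs)).ravel()]
    r=least_squares(g,q0,loss="soft_l1");print("carton",r.x,np.round(g(r.x).reshape(-1,2),1).tolist());return r.x
g=fit([(150,264),(348,282),(155,410),(345,425)],[(210,52),(157,58),(177,115),(240,112)],[0,.065,0])
y=fit([(472,287),(668,308),(460,432),(650,455)],[(270,183),(205,190),(230,267),(300,262)],[0,-.065,0])
np.save("green.npy",g)
for n,uv in(("postcorner",(212,343)),("petri",(436,299)),("frontedge",(340,388))):print(n,ray(T,uv,0))
print("scene post", ray(S,(228,272),0))
E
```

```text
(1, 1) [ 0.46189643 -0.1657519  -0.33259356]
[[0.0, -0.4], [0.5, -0.3], [0.8, -0.7], [1.1, 0.0], [1.1, -2.5], [0.5, -1.1], [0.6, -1.3], [0.4, -1.8], [-2.9, -1.0], [-2.4, -0.6], [-2.6, -0.9], [-2.7, -0.1], [0.5, -2.1], [-1.5, -2.6], [-0.4, -1.8], [0.4, -2.2]]
(1, 0) [ 0.46038005 -0.16427629 -0.33207883]
(0, 1) [ 0.46243196 -0.17023942 -0.34369111]
carton [0.00140205 0.06658098 0.02443171] [[0.8, -2.3], [0.2, -2.3], [0.2, -0.1], [-1.4, 0.6], [-0.6, -2.9], [-1.6, -3.0], [0.2, 2.3], [-0.1, 1.4]]
carton [ 0.00518235 -0.06598154 -0.01517322] [[0.7, -1.7], [1.3, -0.9], [-1.1, 0.5], [-2.2, 0.8], [-0.4, -2.4], [-0.5, -2.6], [0.1, 4.4], [0.5, 3.8]]
postcorner [0.40967004 0.10561591 0.        ]
petri [ 0.41529217 -0.37834157  0.        ]
frontedge [ 0.26859559 -0.13070109  0.        ]
scene post [0.41325989 0.09810775 0.        ]
```

Run:
```python
from h import *
import cv2
C=cams();p=np.load("tray.npy");g=np.load("green.npy");g[2]=.024
yq=[.0052,-.066,-.015]
segs=[]
for y in(.118,.110,.02,.012,-.012,-.02,-.11,-.118): segs.append([[-.07,y,.24],[.1,y,.24]])
segs+= [[[.1,-.118,.254],[.1,.118,.254]],[[.1,-.118,.23],[.1,.118,.23]],[[-.078,-.12,.23],[-.078,.12,.23]]]
segs=[T2W(p,s) for s in segs]
for q in(g,yq):
    b=lambda x,y,z:T2W(p,T2W(q,[x,y,z]))[0]
    H=.0405
    for s in(-H,H):
        segs+=[[b(0,s,.23),b(0,s,.308)],[b(-.025,s,.23),b(-.025,s,.308)],[b(0,s,.308),b(-.025,s,.308)]]
    for x in(0,-.025):
        for z in(.23,.308): segs.append([b(x,-H,z),b(x,H,z)])
for n,(x0,y0),(w,h) in(("top",(240,140),(200,150)),("scene",(235,150),(200,150))):
    a=cv2.imread(f"pics/{n}0.png")[y0:y0+h,x0:x0+w];a=cv2.resize(a,None,fx=4,fy=4,interpolation=cv2.INTER_CUBIC)
    for s in segs:
        q=(P(C[n],np.array(s))-[x0-.5,y0-.5])*4
        q=(P(C[n],np.array(s))-[x0,y0])*4
        cv2.line(a,tuple(int(v) for v in q[0]),tuple(int(v) for v in q[1]),(0,0,255),1)
    cv2.imwrite(f"pics/ov_{n}.png",a)
```

```text
(no output)
```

View pics/ov_top.png

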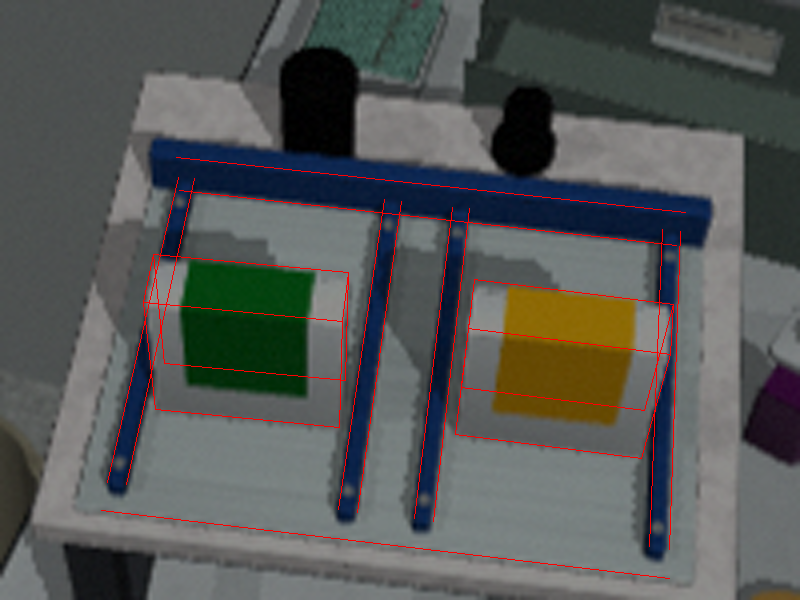

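View pics/ov_scene.png

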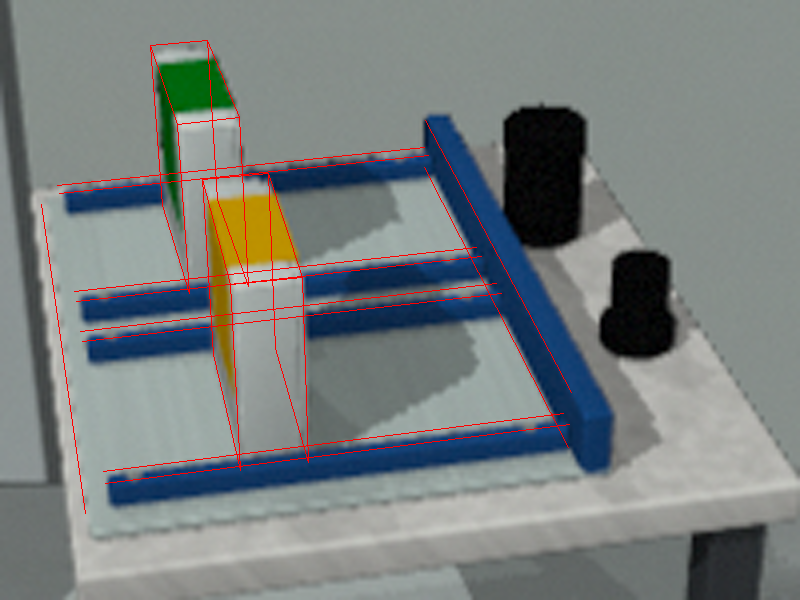

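Run:
```python
import cv2
a=cv2.imread("pics/top0.png");b=cv2.imread("pics/scene0.png")
cv2.imwrite("pics/s0p.png",cv2.convertScaleAbs(cv2.resize(b[0:300,150:350],None,fx=2,fy=2,interpolation=cv2.INTER_CUBIC),alpha=1.5))
cv2.imwrite("pics/t0q.png",cv2.convertScaleAbs(cv2.resize(a[0:400,0:350],None,fx=1.5,fy=1.5,interpolation=cv2.INTER_CUBIC),alpha=1.8))
```

```text
(no output)
```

View pics/s0p.png

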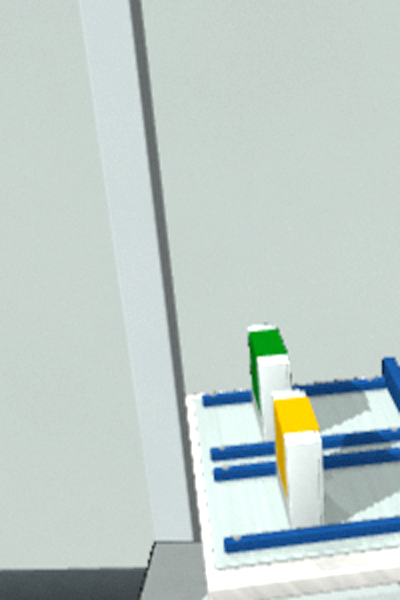

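View pics/t0q.png

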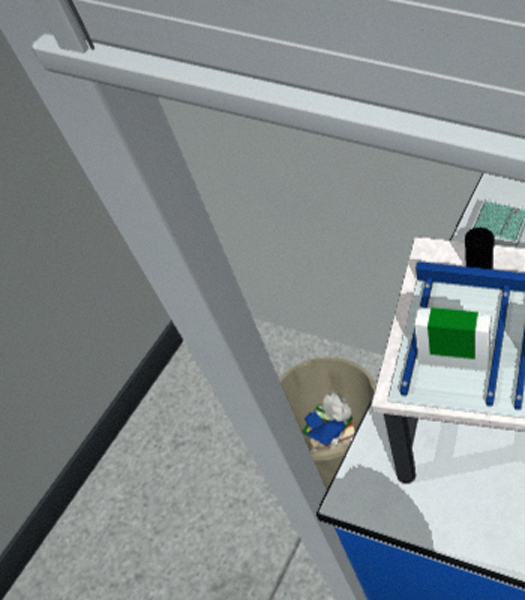

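Run:
```python
from h import *
C=cams();S,T=C["scene"],C["top"]
u=np.array([-.5,-.87]);u/=np.linalg.norm(u);v=np.array([-u[1],u[0]])
def bear(cam,uvs): # vertical plane through two pixels
    o=-cam["R"].T@cam["t"];d=[cam["R"].T@np.linalg.solve(cam["mtx"],[a,b,1.]) for a,b in uvs]
    n=np.cross(*d);print("vert check",np.round(n/np.linalg.norm(n),3));n=n[:2]/np.linalg.norm(n[:2]);return o[:2],n
tq=lambda *l:[(a/1.5,b/1.5) for a,b in l]
sq=lambda *l:[(150+a/2,b/2) for a,b in l]
L=[(T,tq((60,115),(183,330)),(-1,-1)),(T,tq((95,90),(335,565)),(-1,1)),(T,tq((160,100),(322,495)),(1,1)),
(S,sq((80,0),(155,540)),(-1,1)),(S,sq((133,0),(192,540)),(1,1)),(S,sq((142,0),(200,540)),(1,-1))]
B=[(bear(c,uv),s) for c,uv,s in L]
for du,dv in((.0225,.026),(.026,.0225)):
    f=lambda q:[n@(q+s[0]*dv*v+s[1]*du*u-o) for (o,n),s in B]
    r=least_squares(f,[.42,.12]);print(du,r.x,np.round(r.fun,4))
c=r.x
# beam bottom edge rays & distance along v
for q in [(70,70),(525,165),(45,35),(525,140)]:
    for z in(.674,.69,.71): print(q,z,np.round(ray(T,(q[0]/1.5,q[1]/1.5),z)[:2]@np.c_[v,u],3))
print("post along v,u",c@v,c@u, "tray pts v", [ (T2W(np.load('tray.npy'),[x,.065,0])[0,:2]@v) for x in(-.05,0,.03)])
# tray w/ offsets
p=np.load("tray.npy");b=T2W([0,0,0],[[0,0,0]])
c_,s_=np.cos(p[2]),np.sin(p[2]);R=np.array([[c_,s_],[-s_,c_]])
print("post in tray",R@(c-p[:2]),"base in tray",R@(-p[:2]))
```

```text
vert check [-0.396  0.918  0.001]
vert check [-0.344  0.939  0.002]
vert check [-0.267  0.964  0.012]
vert check [-0.959  0.284  0.004]
vert check [-0.944  0.329  0.009]
vert check [-0.942  0.336  0.006]
0.0225 [0.44986988 0.12335146] [ 0.0028 -0.0001 -0.0022  0.0047 -0.0022 -0.0031]
0.026 [0.45217373 0.12603827] [ 0.0037 -0.0033 -0.0002  0.0006  0.0006 -0.0015]
(70, 70) 0.674 [ 0.297 -0.314]
(70, 70) 0.69 [ 0.279 -0.292]
(70, 70) 0.71 [ 0.257 -0.265]
(525, 165) 0.674 [ 0.305 -0.045]
(525, 165) 0.69 [ 0.287 -0.041]
(525, 165) 0.71 [ 0.264 -0.035]
(45, 35) 0.674 [ 0.321 -0.349]
(45, 35) 0.69 [ 0.302 -0.325]
(45, 35) 0.71 [ 0.278 -0.295]
(525, 140) 0.674 [ 0.324 -0.051]
(525, 140) 0.69 [ 0.305 -0.046]
(525, 140) 0.71 [ 0.28 -0.04]
post along v,u 0.3292380941293584 -0.33458781407890237 tray pts v [np.float64(0.4217391797292894), np.float64(0.47084857746234987), np.float64(0.5003142161021862)]
post in tray [-0.10445808  0.27262528] base in tray [-0.49070118  0.00586136]
```

>>> move_arm:
  series:
    - {"x":-0.06,"y":-0.12,"z":0.08,"rz":0.2,"fingers":1}
    - {"x":-0.06,"y":-0.12,"z":0.08,"rz":0.2,"fingers":1}
    - {"x":-0.06,"y":-0.12,"z":0.08,"rz":0.2,"fingers":1}
    - {"x":-0.06,"y":-0.12,"z":0.08,"rz":0.2,"fingers":1}
    - {"x":-0.06,"y":-0.12,"z":0.08,"rz":0.2,"fingers":1}
    - {"x":-0.06,"y":-0.12,"z":0.08,"rz":0.2,"fingers":1}
    - {"x":-0.06,"y":-0.12,"z":0.08,"rz":0.2,"fingers":1}
    - {"x":-0.06,"y":-0.12,"z":0.08,"rz":0.2,"fingers":1}

```text
$.series[0]: bad value
```

```bash
cat > st.py <<'E'
from station import env
import numpy as np,json
s=env.get_state()
print(round(s["t"],2),"q",np.round(s["qpos"],4).tolist(),"p",np.round(s["ee_pos"],4).tolist(),"o",np.round(s["orientation"],4).tolist(),"F",np.round(s["force"],1).tolist(),"w",round(s["grip_width"],4))
open("log.txt","a").write(json.dumps([list(map(float,s[k])) for k in("qpos","ee_pos","orientation")])+"\n")
E
python3 st.py
```

```text
0.2 q [0.9909, 0.3592, 1.511, 0.0, 1.2725, -0.1151] p [0.2687, 0.536, 0.2418] o [-0.0002, 0.2303, 0.9731, -0.0006] F [-0.4, 0.4, 0.1] w 0.0854
```

>>> move_arm:
  series:
    - {"x":-0.06,"y":-0.12,"z":0.08,"rx":0,"ry":0,"rz":0.2,"fingers":1}
    - {"x":-0.06,"y":-0.12,"z":0.08,"rx":0,"ry":0,"rz":0.2,"fingers":1}
    - {"x":-0.06,"y":-0.12,"z":0.08,"rx":0,"ry":0,"rz":0.2,"fingers":1}
    - {"x":-0.06,"y":-0.12,"z":0.08,"rx":0,"ry":0,"rz":0.2,"fingers":1}
    - {"x":-0.06,"y":-0.12,"z":0.08,"rx":0,"ry":0,"rz":0.2,"fingers":1}
    - {"x":-0.06,"y":-0.12,"z":0.08,"rx":0,"ry":0,"rz":0.2,"fingers":1}
    - {"x":-0.06,"y":-0.12,"z":0.08,"rx":0,"ry":0,"rz":0.2,"fingers":1}
    - {"x":-0.06,"y":-0.12,"z":0.08,"rx":0,"ry":0,"rz":0.2,"fingers":1}

```text
t: 0.87
ee_pos: [0.2108, 0.4202, 0.3193]
orientation: [-0.0, 0.167, 0.986, -0.0]
force: [-0.6, 0.3, 0.2]
grip_width: 0.0001
```

```bash
python3 st.py
```

```text
0.87 q [0.9587, 0.1005, 1.6638, -0.0, 1.3778, -0.2761] p [0.2108, 0.4202, 0.3193] o [-0.0001, 0.1672, 0.9859, -0.0002] F [-0.6, 0.3, 0.2] w 0.0001
```

>>> move_arm:
  series:
    - {"x":0.08,"y":-0.205,"z":-0.03,"rx":-0.08,"ry":-0.24,"rz":0,"fingers":1}
    - {"x":0.08,"y":-0.205,"z":-0.03,"rx":-0.08,"ry":-0.24,"rz":0,"fingers":1}
    - {"x":0.08,"y":-0.205,"z":-0.03,"rx":-0.08,"ry":-0.24,"rz":0,"fingers":1}
    - {"x":0.08,"y":-0.205,"z":-0.03,"rx":-0.08,"ry":-0.24,"rz":0,"fingers":1}
    - {"x":0.08,"y":-0.205,"z":-0.03,"rx":-0.08,"ry":-0.24,"rz":0,"fingers":1}
    - {"x":0.08,"y":-0.205,"z":-0.03,"rx":-0.08,"ry":-0.24,"rz":0,"fingers":1}

```text
t: 1.37
ee_pos: [0.269, 0.2723, 0.2973]
orientation: [0.06, 0.167, 0.984, -0.009]
force: [-0.2, 0.7, -0.2]
grip_width: 0.0001
```

```bash
python3 st.py
```

```text
1.37 q [0.7105, -0.0507, 1.8831, -0.1109, 1.2481, -0.4919] p [0.269, 0.2723, 0.2973] o [0.0605, 0.1671, 0.984, -0.0094] F [-0.2, 0.7, -0.2] w 0.0001
```

```bash
cat > fk.py <<'E'
import numpy as np, json
from scipy.spatial.transform import Rotation as Ro
from scipy.optimize import least_squares
def fk(q,m,full=False):
    a,L1,L2,h,d,la,e=m
    R1=Ro.from_euler("z",q[0]);y=lambda t:Ro.from_euler("y",t)
    R2=R1*y(q[1]);R3=R2*y(q[2]);R4=R3*Ro.from_euler("z",q[3]);R5=R4*y(q[4]);R6=R5*Ro.from_euler("z",q[5])
    sh=R1.apply([a,la,h]);el=sh+R2.apply([0,0,L1]);wr=el+R3.apply([e,0,L2]);t=wr+R5.apply([0,0,d])
    return (sh,el,wr,t,R6) if full else t
def load():return [json.loads(l) for l in open("log.txt")]
E
python3 - <<'E'
from fk import *
D=load()
f=lambda m:np.concatenate([fk(q,m)-np.array(p) for q,p,o in D])
r=least_squares(f,[0,.56,.43,.15,.3,.069,0]);print(np.round(r.x,4),np.round(r.fun*1000,2))
m=r.x;np.save("m.npy",m)
for q,p,o in D:
    sh,el,wr,t,R=fk(q,m,True);Q=Ro.from_quat([o[1],o[2],o[3],o[0]]);print(el.round(3),wr.round(3),R.as_matrix().round(2).tolist(),Q.as_matrix().round(2).tolist())
E
```

```text
[-0.      0.6111  0.4336  0.2665  0.3617  0.0689  0.1122] [ 0. -0. -0.  0.  0.  0.  0. -0.  0.]
[0.06  0.217 0.839] [0.269 0.536 0.603] [[-0.45, -0.89, -0.0], [-0.89, 0.45, -0.0], [0.0, 0.0, -1.0]] [[-0.89, 0.45, -0.0], [0.45, 0.89, -0.0], [0.0, -0.0, -1.0]]
[-0.021  0.09   0.875] [0.211 0.42  0.681] [[-0.33, -0.94, -0.0], [-0.94, 0.33, -0.0], [0.0, 0.0, -1.0]] [[-0.94, 0.33, -0.0], [0.33, 0.94, -0.0], [0.0, -0.0, -1.0]]
[-0.068  0.032  0.877] [0.227 0.286 0.656] [[-0.33, -0.94, 0.12], [-0.94, 0.33, -0.04], [-0.0, -0.12, -0.99]] [[-0.94, 0.33, 0.12], [0.33, 0.94, -0.04], [-0.12, 0.0, -0.99]]
```

```bash
cat > ik.py <<'E'
from fk import *
m=np.load("m.npy");tr=np.load("tray.npy")
Cc=Ro.from_euler("z",np.pi/2)  # tool offset; FK R * C = measured
def tgt(lean,psi):
    f=np.array([np.cos(psi),np.sin(psi),0]);z=np.array([0,0,-1.])
    zt=np.sin(lean)*f+np.cos(lean)*z;yt=np.array([-np.sin(psi),np.cos(psi),0]);xt=np.cross(yt,zt)
    return Ro.from_matrix(np.c_[xt,yt,zt])
def ik(p,R,q0):
    def f(q):
        *_,t,Rf=fk(q,m,True);return np.r_[(t-p),((Rf*Off).inv()*R).as_rotvec()*.3]
    r=least_squares(f,q0);return r.x,np.abs(r.fun).max()
D=load();q,p,o=D[1];Q=Ro.from_quat([o[1],o[2],o[3],o[0]])
Off=fk(q,m,True)[4].inv()*Q
E
python3 - <<'E'
from ik import *
from h import T2W
print(Off.as_rotvec())
lo=[-2.97,-1.01,.21,-.96,.2,-2.98];hi=[2.97,2.36,2.38,4.11,2.71,2.98]
V=np.array([.867,-.498]);U=np.array([-.498,-.867])
q=np.array(load()[-1][0]);psi=tr[2]
W=[((.326,.125,.28),.24),((.326,.125,.28),.5),((.35,.05,.32),.7),((.37,0,.32),.7)]
for x,z in((-.1,.33),(-.06,.3),(-.02,.3),(.02,.3),(-.04,.25),(0.0,.25),(.022,.245)): W.append((T2W(tr,[x,.066,z])[0],.7))
for P_,l in W:
    q,e=ik(np.array(P_),tgt(l,psi),q);sh,el,wr,t,R=fk(q,m,True)
    g=lambda X:np.round([X[:2]@V,X[:2]@U,X[2]],3).tolist()
    print(np.round(P_,3),l,"q",q.round(2),"e%.4f"%e,"tcp",g(t),"wr",g(wr),"el",g(el), "" if all((q>lo)&(q<hi)) else "LIMIT")
E
```

```text
[-4.07968382e-16 -1.92077210e-17  1.57079633e+00]
[0.326 0.125 0.28 ] 0.24 q [ 0.32 -0.16  2.04 -0.16  1.08 -0.86] e0.0000 tcp [0.22, -0.271, 0.28] wr [0.136, -0.255, 0.631] el [-0.117, 0.028, 0.87] 
[0.326 0.125 0.28 ] 0.5 q [ 0.56 -0.21  2.16 -0.49  0.91 -0.43] e0.0000 tcp [0.22, -0.271, 0.28] wr [0.05, -0.238, 0.597] el [-0.12, 0.078, 0.864] 
[0.35 0.05 0.32] 0.7 q [ 0.38 -0.35  2.24 -0.64  0.79 -0.51] e0.0000 tcp [0.279, -0.218, 0.32] wr [0.05, -0.174, 0.597] el [-0.183, 0.12, 0.841] 
[0.37 0.   0.32] 0.7 q [ 0.05 -0.38  2.26 -0.41  0.64 -0.94] e0.0000 tcp [0.321, -0.184, 0.32] wr [0.092, -0.141, 0.597] el [-0.228, 0.064, 0.834] 
[ 0.389 -0.071  0.33 ] 0.7 q [-0.39 -0.39  2.23  0.06  0.6  -1.67] e0.0000 tcp [0.372, -0.132, 0.33] wr [0.144, -0.089, 0.607] el [-0.24, -0.037, 0.831] 
[ 0.427 -0.084  0.3  ] 0.7 q [-0.38 -0.25  2.25  0.07  0.45 -1.67] e0.0000 tcp [0.412, -0.14, 0.3] wr [0.183, -0.096, 0.577] el [-0.162, -0.046, 0.858] 
[ 0.465 -0.097  0.3  ] 0.7 q [-0.37 -0.17  2.2   0.06  0.41 -1.65] e0.0000 tcp [0.451, -0.147, 0.3] wr [0.222, -0.104, 0.577] el [-0.114, -0.052, 0.869] 
[ 0.502 -0.11   0.3  ] 0.7 q [-0.36 -0.1   2.14  0.05  0.4  -1.64] e0.0000 tcp [0.49, -0.155, 0.3] wr [0.261, -0.111, 0.577] el [-0.069, -0.059, 0.875] 
[ 0.446 -0.09   0.25 ] 0.7 q [-0.37 -0.11  2.32  0.11  0.24 -1.71] e0.0000 tcp [0.431, -0.144, 0.25] wr [0.203, -0.1, 0.527] el [-0.077, -0.058, 0.874] 
[ 0.483 -0.103  0.25 ] 0.7 q [-0.37 -0.04  2.25  0.1   0.23 -1.69] e0.0000 tcp [0.471, -0.151, 0.25] wr [0.242, -0.107, 0.527] el [-0.034, -0.064, 0.877] 
[ 0.504 -0.111  0.245] 0.7 q [-0.36  0.01  2.23  0.1   0.21 -1.69] e0.0000 tcp [0.492, -0.155, 0.245] wr [0.263, -0.112, 0.522] el [-0.005, -0.069, 0.878]
```

>>> move_arm:
  series:
    - {"x":0.08,"y":-0.205,"z":-0.01,"rx":-0.26,"ry":-0.75,"rz":0,"fingers":1}
    - {"x":0.08,"y":-0.205,"z":-0.01,"rx":-0.26,"ry":-0.75,"rz":0,"fingers":1}
    - {"x":0.08,"y":-0.205,"z":-0.01,"rx":-0.26,"ry":-0.75,"rz":0,"fingers":1}
    - {"x":0.08,"y":-0.205,"z":-0.01,"rx":-0.26,"ry":-0.75,"rz":0,"fingers":1}
    - {"x":0.08,"y":-0.205,"z":-0.01,"rx":-0.26,"ry":-0.75,"rz":0,"fingers":1}
    - {"x":0.08,"y":-0.205,"z":-0.01,"rx":-0.26,"ry":-0.75,"rz":0,"fingers":1}

```text
t: 1.87
ee_pos: [0.3267, 0.1249, 0.2904]
orientation: [0.247, 0.162, 0.955, -0.04]
force: [1.2, -0.4, -0.3]
grip_width: -0.0002
```

```bash
cat >> st.py <<'E'
from scipy.spatial.transform import Rotation as Ro
o=s["orientation"];M=Ro.from_quat([o[1],o[2],o[3],o[0]]).as_matrix()
print("toolz",M[:,2].round(3),"lean %.3f"%np.arccos(-M[2,2]),"heading %.3f"%np.arctan2(M[1,2],M[0,2]),"tooly",M[:,1].round(3))
p=np.load("tray.npy");c,sn=np.cos(p[2]),np.sin(p[2]);Rt=np.array([[c,sn],[-sn,c]])
tip=s["ee_pos"]+.011*M[:,2]
print("tcp tray",(Rt@(np.array(s["ee_pos"])[:2]-p[:2])).round(4),"tip tray",(Rt@(tip[:2]-p[:2])).round(4),"tip z %.4f"%tip[2])
E
python3 st.py
```

```text
1.87 q [0.558, -0.2229, 2.1478, -0.484, 0.9396, -0.4422] p [0.3267, 0.1249, 0.2904] o [0.2469, 0.1618, 0.9546, -0.0403] F [1.2, -0.4, -0.3] w -0.0002
toolz [ 0.458 -0.157 -0.875] lean 0.506 heading -0.330 tooly [0.329 0.944 0.003]
tcp tray [-0.2227  0.2306] tip tray [-0.2174  0.2306] tip z 0.2808
```

>>> move_arm:
  series:
    - {"x":0.06,"y":-0.175,"z":0.055,"rx":-0.1,"ry":-0.3,"rz":0,"fingers":0.6}
    - {"x":0.06,"y":-0.175,"z":0.055,"rx":-0.1,"ry":-0.3,"rz":0,"fingers":0.6}
    - {"x":0.06,"y":-0.175,"z":0.055,"rx":-0.1,"ry":-0.3,"rz":0,"fingers":0.6}
    - {"x":0.06,"y":-0.175,"z":0.055,"rx":-0.1,"ry":-0.3,"rz":0,"fingers":0.6}
    - {"x":0.06,"y":-0.175,"z":0.055,"rx":-0.1,"ry":-0.3,"rz":0,"fingers":0.6}
    - {"x":0.06,"y":-0.175,"z":0.055,"rx":-0.1,"ry":-0.3,"rz":0,"fingers":0.6}
    - {"x":0.04,"y":-0.148,"z":0,"rx":0,"ry":0,"rz":0,"fingers":0.6}
    - {"x":0.04,"y":-0.148,"z":0,"rx":0,"ry":0,"rz":0,"fingers":0.6}
    - {"x":0.04,"y":-0.148,"z":0,"rx":0,"ry":0,"rz":0,"fingers":0.6}
    - {"x":0.04,"y":-0.148,"z":0,"rx":0,"ry":0,"rz":0,"fingers":0.6}

```text
t: 2.7
ee_pos: [0.3887, -0.0721, 0.3301]
orientation: [0.318, 0.159, 0.933, -0.052]
force: [-0.2, 0.3, -0.1]
grip_width: 0.0337
```

```bash
python3 st.py
python3 - <<'E'
from station import env
import cv2
a=env.snapshot("top")["img"][:,:,::-1];b=env.snapshot("scene")["img"][:,:,::-1]
o=cv2.hconcat([cv2.resize(a[130:330,230:450],None,fx=1.8,fy=1.8),cv2.resize(b[100:300,200:420],None,fx=1.8,fy=1.8)])
cv2.imwrite("pics/a1.png",o)
E
```

```text
2.7 q [-0.3968, -0.3769, 2.2024, 0.0665, 0.6628, -1.6687] p [0.3887, -0.0721, 0.3301] o [0.3177, 0.159, 0.9333, -0.0516] F [-0.2, 0.3, -0.1] w 0.0337
toolz [ 0.577 -0.197 -0.793] lean 0.655 heading -0.330 tooly [0.33  0.944 0.005]
tcp tray [-0.0997  0.0646] tip tray [-0.093   0.0646] tip z 0.3214
```

View pics/a1.png

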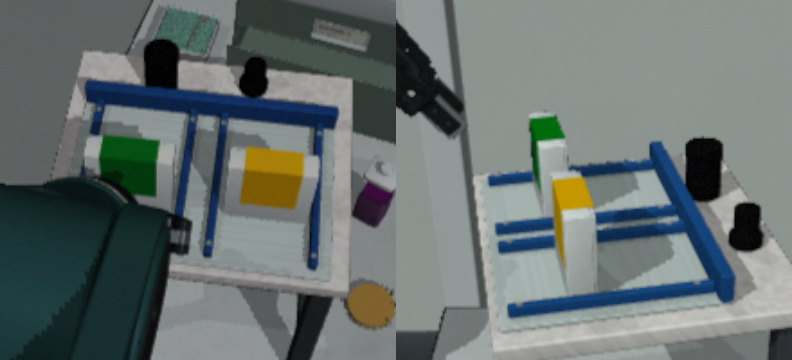

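Run:
```python
from h import *
from station import env
import cv2
C=cams();s=env.get_state();o=s["orientation"]
from scipy.spatial.transform import Rotation as Ro
M=Ro.from_quat([o[1],o[2],o[3],o[0]]).as_matrix()
w=s["grip_width"]
for y in(-w/2-.014,-w/2,w/2,w/2+.014):
  X=s["ee_pos"]+M@np.array([0,y,.011]);print(y,P(C["top"],X),P(C["scene"],X))
for n,(x,y) in(("top",(300,220)),("scene",(195,130))):
    a=env.snapshot(n)["img"][:,:,::-1];cv2.imwrite(f"pics/b_{n}.png",cv2.resize(a[y:y+70,x:x+70],None,fx=7,fy=7,interpolation=cv2.INTER_CUBIC))
a=cv2.imread("pics/b_top.png");b=cv2.imread("pics/b_scene.png");cv2.imwrite("pics/b1.png",cv2.resize(cv2.convertScaleAbs(cv2.hconcat([a,b]),alpha=2),(800,400)))
```

```text
-0.031082448540612796 [[315.90008196 251.46072086]] [[234.27942836 175.8137689 ]]
-0.017082448540612798 [[306.70754674 250.28904357]] [[233.95999583 172.14701243]]
0.017082448540612798 [[284.36779167 247.44162628]] [[233.21870934 163.63780689]]
0.031082448540612796 [[275.25147217 246.27966342]] [[232.92963887 160.31957562]]
```

View pics/b1.png

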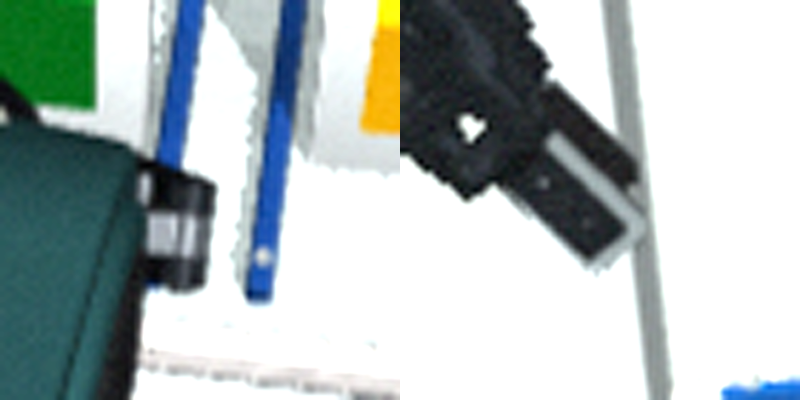

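>>> move_arm:
  series:
    - {"x":0.07,"y":-0.022,"z":-0.042,"rx":0,"ry":0,"rz":0,"fingers":0.6}
    - {"x":0.07,"y":-0.022,"z":-0.042,"rx":0,"ry":0,"rz":0,"fingers":0.6}
    - {"x":0.07,"y":-0.022,"z":-0.042,"rx":0,"ry":0,"rz":0,"fingers":0.6}
    - {"x":0.07,"y":-0.022,"z":-0.042,"rx":0,"ry":0,"rz":0,"fingers":0.6}
    - {"x":0.07,"y":-0.022,"z":-0.042,"rx":0,"ry":0,"rz":0,"fingers":0.6}
    - {"x":0.07,"y":-0.022,"z":-0.042,"rx":0,"ry":0,"rz":0,"fingers":0.6}

```text
t: 3.4
ee_pos: [0.4394, -0.0849, 0.299]
orientation: [0.317, 0.157, 0.934, -0.051]
force: [0.3, -0.3, -0.8]
grip_width: 0.0339
```

```bash
python3 st.py
cat > look.py <<'E'
from station import env
import cv2,sys
a=env.snapshot("top")["img"][:,:,::-1];b=env.snapshot("scene")["img"][:,:,::-1]
o=cv2.hconcat([cv2.resize(a[130:290,230:430],None,fx=2,fy=2,interpolation=cv2.INTER_CUBIC),cv2.resize(b[140:300,230:430],None,fx=2,fy=2,interpolation=cv2.INTER_CUBIC)])
cv2.imwrite(f"pics/{sys.argv[1]}.png",cv2.convertScaleAbs(o,alpha=1.4))
E
python3 look.py c1
```

```text
3.4 q [-0.3654, -0.2155, 2.2006, 0.0504, 0.5041, -1.6383] p [0.4394, -0.0849, 0.299] o [0.3169, 0.1573, 0.934, -0.0506] F [0.3, -0.3, -0.8] w 0.0339
toolz [ 0.576 -0.194 -0.794] lean 0.653 heading -0.325 tooly [0.326 0.945 0.005]
tcp tray [-0.0476  0.0691] tip tray [-0.041   0.0691] tip z 0.2903
```

View pics/c1.png

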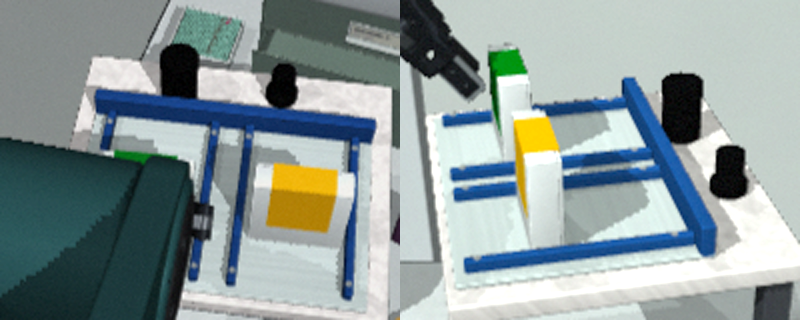

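>>> move_arm:
  series:
    - {"x":0.03,"y":-0.02,"z":0,"rx":0,"ry":0,"rz":-0.06,"fingers":0.6}
    - {"x":0.03,"y":-0.02,"z":0,"rx":0,"ry":0,"rz":-0.06,"fingers":0.6}
    - {"x":0.03,"y":-0.018,"z":0,"rx":0,"ry":0,"rz":0,"fingers":0.6}
    - {"x":0.03,"y":-0.0105,"z":0,"rx":0,"ry":0,"rz":0,"fingers":0.6}
    - {"x":0.03,"y":-0.0105,"z":0,"rx":0,"ry":0,"rz":0,"fingers":0.6}
    - {"x":0.03,"y":-0.0105,"z":0,"rx":0,"ry":0,"rz":0,"fingers":0.6}

```text
t: 4.0
ee_pos: [0.4613, -0.0979, 0.2999]
orientation: [0.317, 0.163, 0.933, -0.053]
force: [-0.5, -0.2, 0.7]
grip_width: 0.0342
```

```bash
python3 st.py;python3 look.py c2
```

```text
4.0 q [-0.371, -0.1686, 2.1676, 0.0418, 0.4885, -1.6253] p [0.4613, -0.0979, 0.2999] o [0.3171, 0.1634, 0.9327, -0.053] F [-0.5, -0.2, 0.7] w 0.0342
toolz [ 0.574 -0.202 -0.793] lean 0.655 heading -0.339 tooly [0.338 0.941 0.005]
tcp tray [-0.0227  0.0639] tip tray [-0.016   0.0639] tip z 0.2912
```

View pics/c2.png

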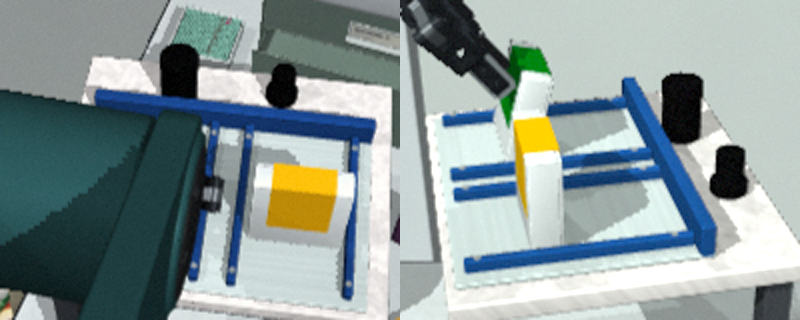

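>>> move_arm:
  series:
    - {"x":0.03,"y":-0.0105,"z":0,"rx":0,"ry":0,"rz":0,"fingers":0.6}
    - {"x":0.03,"y":-0.0105,"z":0,"rx":0,"ry":0,"rz":0,"fingers":0.6}
    - {"x":0.03,"y":-0.0105,"z":0,"rx":0,"ry":0,"rz":0,"fingers":0.6}
    - {"x":0.03,"y":-0.0105,"z":0,"rx":0,"ry":0,"rz":0,"fingers":0.6}
    - {"x":0,"y":0,"z":0,"rx":0,"ry":0,"rz":0,"fingers":0.6}

```text
t: 4.52
ee_pos: [0.4762, -0.1031, 0.2999]
orientation: [0.317, 0.163, 0.933, -0.053]
force: [0.9, -0.4, -0.3]
grip_width: 0.0339
```

```bash
python3 st.py;python3 look.py c3
```

```text
4.52 q [-0.3689, -0.1384, 2.1457, 0.0398, 0.4801, -1.6222] p [0.4762, -0.1031, 0.2999] o [0.3172, 0.1633, 0.9327, -0.053] F [0.9, -0.4, -0.3] w 0.0339
toolz [ 0.574 -0.202 -0.793] lean 0.655 heading -0.339 tooly [0.338 0.941 0.005]
tcp tray [-0.0069  0.0639] tip tray [-0.0002  0.0638] tip z 0.2912
```

View pics/c3.png

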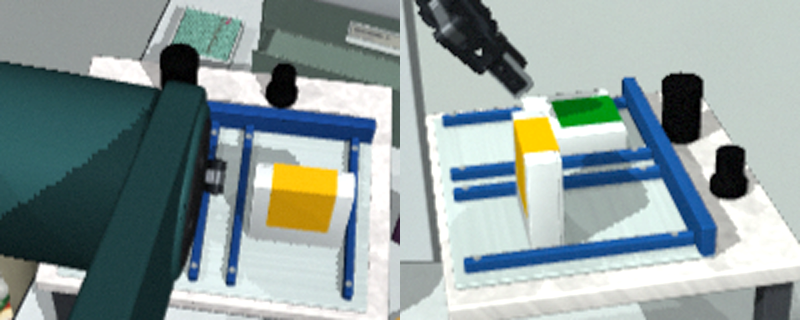

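>>> move_arm:
  series:
    - {"x":-0.065,"y":0.024,"z":0,"rx":0,"ry":0,"rz":0.04,"fingers":0.6}
    - {"x":-0.065,"y":0.024,"z":0,"rx":0,"ry":0,"rz":0.03,"fingers":0.6}
    - {"x":-0.065,"y":0.024,"z":0,"rx":0,"ry":0,"rz":0,"fingers":0.6}
    - {"x":-0.065,"y":0.024,"z":0,"rx":0,"ry":0,"rz":0,"fingers":0.6}
    - {"x":-0.03,"y":0.011,"z":-0.1,"rx":0,"ry":0,"rz":0,"fingers":0.6}
    - {"x":0,"y":0,"z":-0.1,"rx":0,"ry":0,"rz":0,"fingers":0.6}
    - {"x":0,"y":0,"z":-0.1,"rx":0,"ry":0,"rz":0,"fingers":0.6}

```text
t: 5.2
ee_pos: [0.4396, -0.0895, 0.2637]
orientation: [0.318, 0.161, 0.933, -0.052]
force: [0.7, 0.6, -0.3]
grip_width: 0.0338
```

```bash
python3 st.py;python3 look.py c4
```

```text
5.2 q [-0.3769, -0.1508, 2.265, 0.0735, 0.3731, -1.6662] p [0.4396, -0.0895, 0.2637] o [0.3178, 0.1606, 0.933, -0.0521] F [0.7, 0.6, -0.3] w 0.0338
toolz [ 0.576 -0.199 -0.793] lean 0.656 heading -0.333 tooly [0.333 0.943 0.005]
tcp tray [-0.046   0.0648] tip tray [-0.0393  0.0648] tip z 0.2550
```

View pics/c4.png

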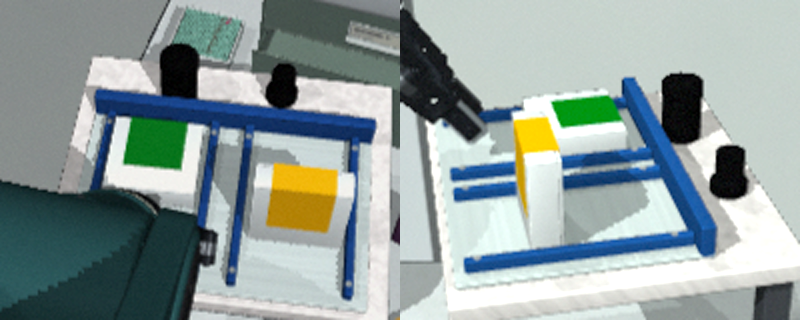

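>>> move_arm:
  series:
    - {"x":0,"y":0,"z":-0.044,"rx":0.08,"ry":0.23,"rz":0,"fingers":0.6}
    - {"x":0,"y":0,"z":-0.044,"rx":0.08,"ry":0.23,"rz":0,"fingers":0.6}
    - {"x":0,"y":0,"z":-0.044,"rx":0.08,"ry":0.23,"rz":0,"fingers":0.6}
    - {"x":0.05,"y":-0.0175,"z":0,"rx":0,"ry":0,"rz":0,"fingers":0.6}
    - {"x":0.05,"y":-0.0175,"z":0,"rx":0,"ry":0,"rz":0,"fingers":0.6}
    - {"x":0.05,"y":-0.0175,"z":0,"rx":0,"ry":0,"rz":0,"fingers":0.6}
    - {"x":0.03,"y":-0.0105,"z":0,"rx":0,"ry":0,"rz":0,"fingers":0.6}
    - {"x":0.03,"y":-0.0105,"z":0,"rx":0,"ry":0,"rz":0,"fingers":0.6}

```text
t: 5.97
ee_pos: [0.4665, -0.099, 0.2479]
orientation: [0.29, 0.162, 0.942, -0.047]
force: [0.6, 1.0, -0.0]
grip_width: 0.0339
```

```bash
python3 st.py;python3 look.py c5
```

```text
5.97 q [-0.3702, -0.0586, 2.2021, 0.0534, 0.4028, -1.6428] p [0.4665, -0.099, 0.2479] o [0.2898, 0.1622, 0.9421, -0.0475] F [0.6, 1.0, -0.0] w 0.0339
toolz [ 0.531 -0.183 -0.828] lean 0.596 heading -0.333 tooly [0.333 0.943 0.005]
tcp tray [-0.0174  0.0646] tip tray [-0.0113  0.0646] tip z 0.2388
```

View pics/c5.png

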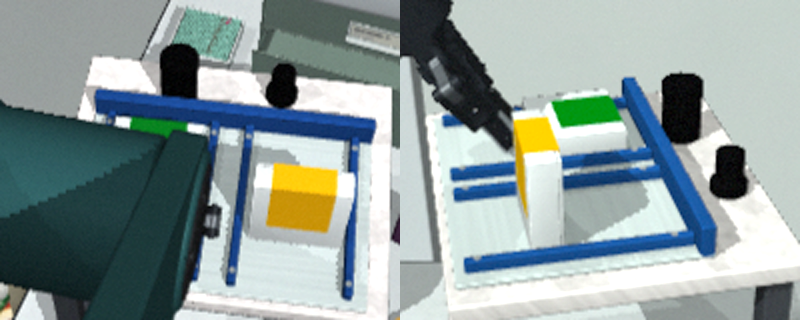

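>>> move_arm:
  series:
    - {"x":0.03,"y":-0.0105,"z":0,"rx":0,"ry":0,"rz":0,"fingers":0.6}
    - {"x":0.03,"y":-0.0105,"z":0,"rx":0,"ry":0,"rz":0,"fingers":0.6}
    - {"x":0.03,"y":-0.0105,"z":0,"rx":0,"ry":0,"rz":0,"fingers":0.6}
    - {"x":0.03,"y":-0.0105,"z":0,"rx":0,"ry":0,"rz":0,"fingers":0.6}
    - {"x":0.03,"y":-0.0105,"z":0,"rx":0,"ry":0,"rz":0,"fingers":0.6}

```text
t: 6.48
ee_pos: [0.4839, -0.1051, 0.2477]
orientation: [0.289, 0.162, 0.942, -0.047]
force: [-1.1, -1.3, -1.0]
grip_width: 0.034
```

```bash
python3 st.py;python3 look.py c6
```

```text
6.48 q [-0.368, -0.0261, 2.1729, 0.0506, 0.4001, -1.6384] p [0.4839, -0.1051, 0.2477] o [0.2895, 0.1622, 0.9422, -0.0474] F [-1.1, -1.3, -1.0] w 0.034
toolz [ 0.53  -0.183 -0.828] lean 0.595 heading -0.333 tooly [0.333 0.943 0.005]
tcp tray [0.001  0.0645] tip tray [0.0072 0.0645] tip z 0.2386
```

View pics/c6.png

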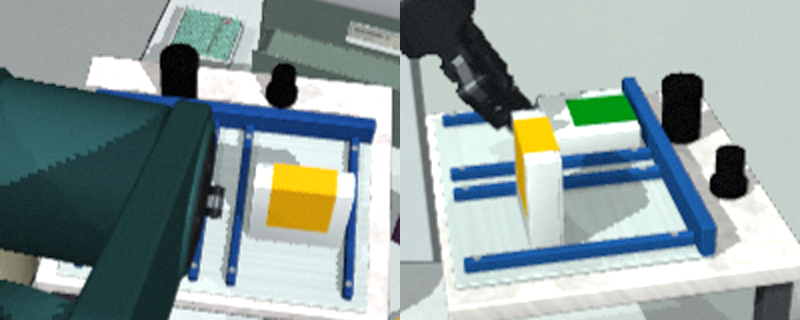

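Sliding well: its far corner at (640,145) is still short of the bar at about (650,150). I'll creep on until the force rises.

>>> move_arm:
  series:
    - {"x":0.02,"y":-0.007,"z":0,"rx":0,"ry":0,"rz":0,"fingers":0.6}
    - {"x":0.02,"y":-0.007,"z":0,"rx":0,"ry":0,"rz":0,"fingers":0.6}

```text
t: 6.75
ee_pos: [0.4884, -0.1067, 0.2477]
orientation: [0.289, 0.162, 0.942, -0.047]
force: [-1.5, 0.5, 0.0]
grip_width: 0.0346
```

>>> move_arm:
  series:
    - {"x":0.015,"y":-0.005,"z":0,"rx":0,"ry":0,"rz":0,"fingers":0.6}

```text
t: 6.83
ee_pos: [0.4905, -0.1073, 0.2478]
orientation: [0.29, 0.162, 0.942, -0.047]
force: [0.2, 0.0, -0.5]
grip_width: 0.0341
```

```bash
python3 st.py;python3 look.py c7
```

```text
6.83 q [-0.3671, -0.0146, 2.1617, 0.0495, 0.3995, -1.6367] p [0.4905, -0.1073, 0.2478] o [0.2896, 0.1622, 0.9421, -0.0474] F [0.2, 0.0, -0.5] w 0.0341
toolz [ 0.53  -0.183 -0.828] lean 0.596 heading -0.333 tooly [0.333 0.943 0.005]
tcp tray [0.0079 0.0645] tip tray [0.0141 0.0645] tip z 0.2387
```

View pics/c7.png

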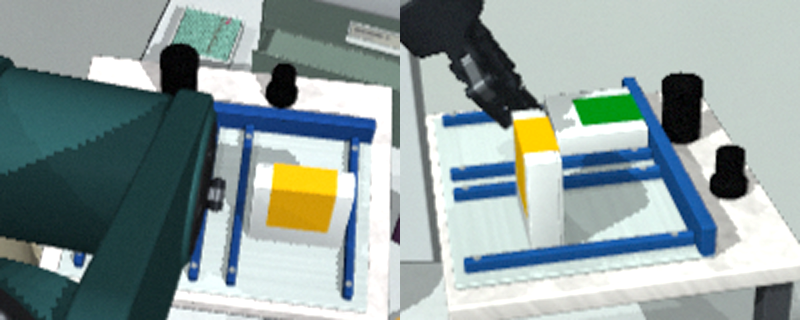

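Very close now; continue 1.5 mm at a time.

>>> move_arm:
  series:
    - {"x":0.012,"y":-0.004,"z":0,"rx":0,"ry":0,"rz":0,"fingers":0.6}
    - {"x":0,"y":0,"z":0,"rx":0,"ry":0,"rz":0,"fingers":0.6}

```text
t: 7.1
ee_pos: [0.4917, -0.1078, 0.2477]
orientation: [0.29, 0.162, 0.942, -0.047]
force: [-1.4, 0.8, 0.3]
grip_width: 0.0343
```

>>> move_arm:
  series:
    - {"x":0.012,"y":-0.004,"z":0,"rx":0,"ry":0,"rz":0,"fingers":0.6}
    - {"x":0,"y":0,"z":0,"rx":0,"ry":0,"rz":0,"fingers":0.6}

```text
t: 7.27
ee_pos: [0.492, -0.1078, 0.2471]
orientation: [0.288, 0.162, 0.942, -0.047]
force: [-8.0, 2.4, 4.9]
grip_width: 0.0342
```

>>> move_arm:
  series:
    - {"x":0.012,"y":-0.004,"z":0,"rx":0,"ry":0,"rz":0,"fingers":0.6}
    - {"x":0,"y":0,"z":0,"rx":0,"ry":0,"rz":0,"fingers":0.6}

```text
t: 7.43
ee_pos: [0.4921, -0.1077, 0.2464]
orientation: [0.287, 0.162, 0.943, -0.047]
force: [-13.5, 3.8, 9.2]
grip_width: 0.0342
```

```bash
python3 st.py;python3 look.py c8
```

```text
7.43 q [-0.3663, -0.0087, 2.1573, 0.0482, 0.4027, -1.6352] p [0.4921, -0.1077, 0.2464] o [0.2874, 0.1621, 0.9428, -0.047] F [-13.5, 3.8, 9.2] w 0.0342
toolz [ 0.527 -0.182 -0.83 ] lean 0.591 heading -0.332 tooly [0.333 0.943 0.005]
tcp tray [0.0096 0.0647] tip tray [0.0158 0.0647] tip z 0.2373
```

View pics/c8.png

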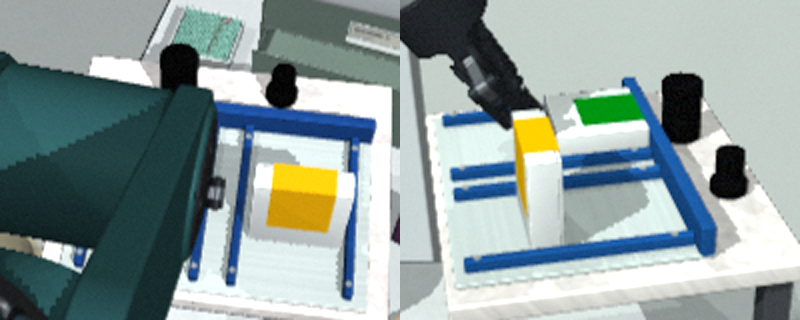

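>>> move_arm:
  series:
    - {"x":-0.03,"y":0.0105,"z":0,"rx":0,"ry":0,"rz":0,"fingers":0.6}
    - {"x":-0.05,"y":0.0175,"z":0,"rx":0,"ry":0,"rz":0,"fingers":0.6}
    - {"x":-0.08,"y":0.028,"z":0,"rx":0,"ry":0,"rz":0,"fingers":0.6}
    - {"x":-0.12,"y":0.042,"z":0.1,"rx":0,"ry":0,"rz":0,"fingers":0.6}
    - {"x":-0.12,"y":0.042,"z":0.15,"rx":0,"ry":0,"rz":0,"fingers":0.6}
    - {"x":-0.12,"y":0.042,"z":0.15,"rx":0,"ry":0,"rz":0,"fingers":0.6}
    - {"x":-0.12,"y":0.06,"z":0.15,"rx":0,"ry":0,"rz":0,"fingers":0.6}
    - {"x":-0.12,"y":0.06,"z":0.15,"rx":0,"ry":0,"rz":0,"fingers":0.6}
    - {"x":0,"y":0,"z":0,"rx":0,"ry":0,"rz":0,"fingers":0.6}

```text
t: 8.28
ee_pos: [0.4026, -0.0719, 0.3351]
orientation: [0.292, 0.162, 0.941, -0.048]
force: [0.2, 0.8, 0.6]
grip_width: 0.0343
```

```bash
python3 st.py
python3 - <<'E'
from station import env
import cv2
a=env.snapshot("top")["img"][:,:,::-1];b=env.snapshot("scene")["img"][:,:,::-1]
cv2.imwrite("pics/d_t.png",cv2.resize(a[140:290,240:440],None,fx=4,fy=4,interpolation=cv2.INTER_CUBIC))
cv2.imwrite("pics/d_s.png",cv2.resize(b[150:300,235:435],None,fx=4,fy=4,interpolation=cv2.INTER_CUBIC))
E
```

```text
8.28 q [-0.3599, -0.3286, 2.1384, 0.0233, 0.7305, -1.6028] p [0.4026, -0.0719, 0.3351] o [0.2924, 0.1618, 0.9413, -0.0479] F [0.2, 0.8, 0.6] w 0.0343
toolz [ 0.535 -0.185 -0.824] lean 0.602 heading -0.332 tooly [0.333 0.943 0.005]
tcp tray [-0.0867  0.0694] tip tray [-0.0804  0.0694] tip z 0.3260
```

View pics/d_t.png

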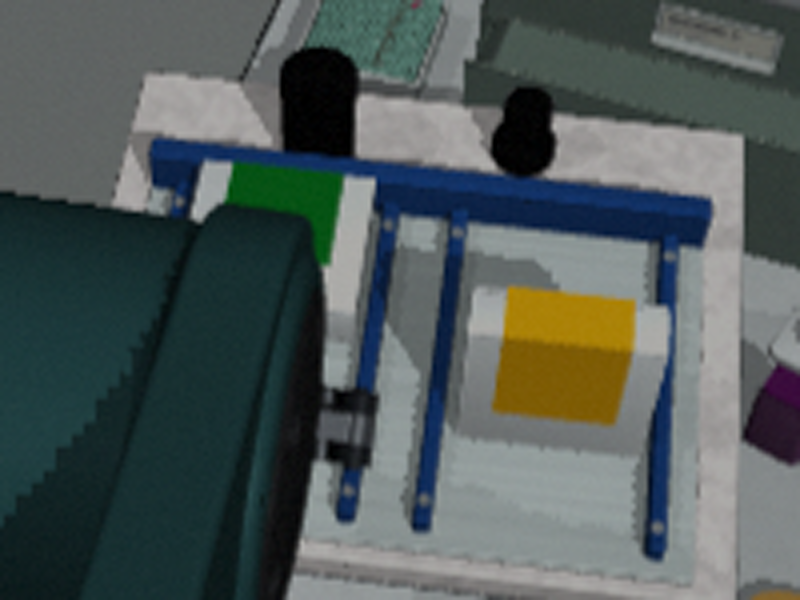

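View pics/d_s.png

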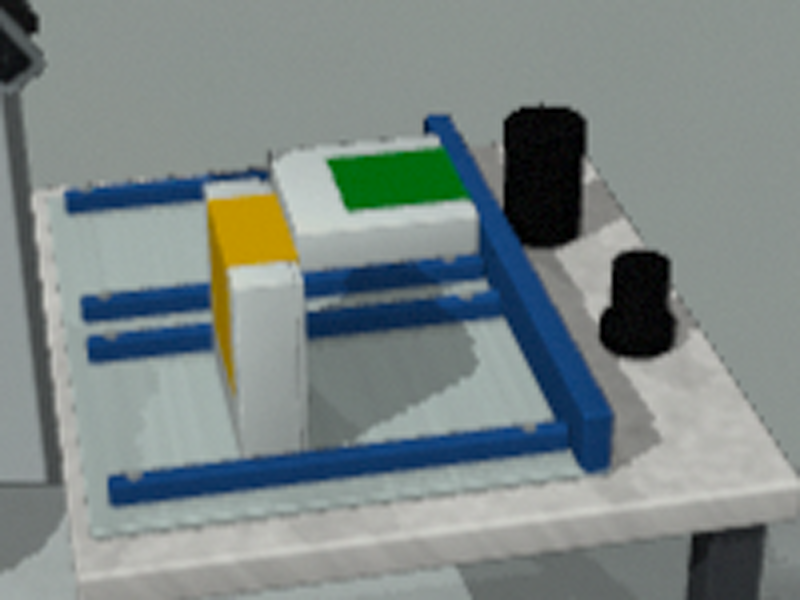

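Run:
```python
from h import *
p=np.load("tray.npy");T=cams()["top"]
c,s=np.cos(p[2]),np.sin(p[2]);R=np.array([[c,s],[-s,c]])
for u in((200,160),(375,178),(347,315)): print((R@(ray(T,(u[0]/4+240,u[1]/4+140+1.2),.255)[:2]-p[:2])).round(4))
from station import env
print(env.close_job())
```

```text
[0.0962 0.1063]
[0.0968 0.0247]
[0.0173 0.0277]
the job is handed in; nothing more can be done
None
```

I tipped the green carton over backwards with both fingertips near its top. I then slid it along its bay from the front until it came up against the stop bar. The job was handed in with the arm backed off clear, at about 8.3 s of the 40 s.

**Seating:** At the end of the push the force rose to about 14 N while the tool had almost stopped moving, which fits a carton seated against the bar.

**Last pictures:**
- The carton lies flat. Its far edge measures x ≈ 0.096–0.097 in the tray frame, against the bar at 0.100, and that edge is square within about 0.01 rad.
- Its centre is at y ≈ 0.065, which is the bay's centre line.
- The yellow carton, the can and the eyepiece appear where they were at the start. The beaker, the jar and the dish were not checked again, but the arm did not go near them.

**Disagreements:** The picture puts the far edge 3–4 mm short of the bar, and its near edge gives about the same shortfall. The force contact says it is flush. I trusted the force, because the pictures are only good to 2–3 mm: my tray fit left 1–3 pixel errors, and the two cameras differed by about 0.01 rad on the tray's angle.

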